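# Raise the sash of the bench extraction cabinet to its height pointer

### The arm

A 6-joint arm with a two-finger parallel gripper is mounted at the origin on the work surface. World frame = base frame: x ahead of the robot, y to its left, z up, the work surface at z = 0. Lengths are in m, angles in degrees, forces in N, time in s.
With the tool pointing down it reaches from about 0.4 to 0.825 m from the base axis. Payload 7 kg.
Tool frame: the origin (TCP) lies midway between the tips of the shut fingers; the grasp point (between the pads) lies 19 mm behind it (ctrl.grasp_offset is the distance from the TCP to the grasp point, in m); z points along the fingers, x is the direction in which the jaws open and shut, and the axes are right-handed (so a half turn about z gives the same grasp; the last joint's range is limited). The gripper opens to 88 mm and grips with 3 to 60 N. Pads are 19 mm wide; open, the fingers measure 130 mm over their backs; the gripper's body (78 mm by 193 mm) begins 47 mm behind the grasp point.
Start: joints at [-60.671, 20.546, 0.682, 0, -70.136, -16.507], TCP at [0.15, -0.658, 0.227] pointing down, gripper open.
Joint ranges: [-176.03, 176.03], [-82.01, 121.73], [-58.28, 71.71], [-173.87, 95.51], [-174.79, -0.11], [-173.66, 173.66]. Speed limits (degrees/s): [136.94, 136.94, 172.46, 180, 180, 180].

### API

Orientations are given as [roll, pitch, yaw] about the fixed x, y, z axes, in that order (R = Rz(yaw) Ry(pitch) Rx(roll)).
In Python, from plant import sensors, snapshot, order, ctrl gives the robot as it stands.
- The arm moves only by the tool send_rows, never from a script. Its argument "commands" is a list of rows, each a list of 3 entries, a list of its own where there are three numbers: the closure, from 0 (fully open) to 1 (shut), then the shift along the world's x, y, z in units of 0.25 m (1.0 is 0.25 m), then the turn, a rotation vector about the world's x, y, z in units of 360 degrees (1.0 is 360 degrees). In form: [[hand, [x, y, z], [ax, ay, az]], ...]. A call has 1 to 12 rows; each row shifts and turns the pose as measured when the row begins; what a row does not reach is not made up. A row lasts 1/10 s, in which the tool goes at most 50 mm and 8.59 degrees, less where a joint would pass 70% of its speed; a pose out of reach is approached as far as the arm can. A call with a number of a shift or a turn outside -1 to 1 is refused whole. A call with a gripper value outside its range is refused whole. The fingers move at their own pace and stop on an object; the grip force is fixed at half the most. Time passes only in rows, so rows that do not move let the fingers close. It gives the time, the measured TCP pose, the force and the opening at its end, in the units of the state.
- sensors.get_obs(): the state, without advancing time (a new reading comes with each control period).
- snapshot(name): name is "side" or "top"; returns a dict with "color" (384x512x3 uint8, blue, green, red), "z_map" (384x512 float32, m along the optical axis (not along the pixel's ray), 0 where there is no reading), "mtx" (3x3 intrinsics, pixels), "xyz" and "attitude" of the camera in the world. Camera axes: x right, y down, z forward; pixel columns grow to the right and rows downward; lengths in m; the calibration is good to about 2 mm. A picture is of the moment at which its call begins.
- order.close_job(): hands the job in, once; it reports no verdict.
The state is a dict: "clock": time; "joint_pos": joint angles; "qvel": joint speeds; "tau": joint torques, N m; "tool_pos": TCP position; "orientation": TCP orientation; "force": force on the tool from outside, world axes, zero at the start; "moment": the same for the moment, N m; "opening": finger opening in m.
Only numpy, scipy, OpenCV 4.12 (cv2) and the standard library are available. Lean on these libraries where they do the work, as an engineer would, in place of code of your own. Each camera call takes 0.05 s, during which the arm holds its last target.

### The job

Open the dust extraction cabinet for hand sanding: with the fingertips under the lip of its sliding clear window, push the window gently up until the lip is level with the pointer clamped on the side post, then take the hand away and leave the window standing there. Only push, do not pinch the lip, and leave the bowl in the cabinet and the things on the bench where they are.

Things in the scene. Friction and masses are not known exactly. Their poses are not given: they have to be found in the camera images.
- cabinet: Green steel extraction cabinet fixed on the bench, 600 mm wide (its y), 250 deep (its x), 575 high, clear roof, side and rear panes. Origin: middle of the front face at bench height; x points into the cabinet (away from the robot at yaw 0), z up. Front posts 40 mm wide at y = +/-280; opening from the 40 mm high base pan up to 345 mm. Only lip and pointer stand over 30 mm out from the front.
- sash (a joint): Height of the sliding window in m: 0 on its lower stops, 0.20 at the top. It slides straight up. 530 mm wide, 260 mm high, balanced by counterweights on belts outside the posts: about 3 to 7 N moves it up or down, and it stays where it is left.
- lip_edge (a point): Lower front edge of the window's lip, mid-length: fingertips push under it. Moves with the window; 95 mm above the bench at joint sash = 0. Axes as the cabinet's (y along the lip). Lip 420 mm long, 10 thick (black rubber strip, sash_c0, under an aluminium flange, sash_c1), standing out 40 from the cabinet's front; open space below it; the window is 50 mm behind this edge.
- mark (a point): Tip of the height pointer: a flat 4 mm thick steel finger pointing along the lip from a small clamp with a black thumb screw on the left front post (+y of the cabinet). Point on its lower face at the inner end, 8 mm beyond the lip's end. Fixed, at a different height each start. The window is right when point lip_edge (underside of the lip) is at the height of this point.
- jar: Glass jar of screws with a wooden lid, 64 mm across, 88 mm high, standing loose on the bench in front of the cabinet. Origin: centre of its underside. Leave alone.
- sanding_block: Cork sanding block, 68 x 115 mm, 33 mm high, lying loose on the bench in front of the cabinet. Origin: centre of its underside. Leave alone.
- glue_bottle: White glue bottle, 52 mm across, 155 mm high, standing loose on the bench in front of the cabinet. Origin: centre of its underside. Leave alone.
- bowl: Turned wooden bowl, 126 mm across, 55 mm high, standing loose on the cabinet's base pan behind the window. Origin: centre of its underside. Leave alone.

How it is judged (in metres and radians):
On the way:
1. the fingers push up under the lip and the window rises with them (contact force between the fingers and sash_c0 above 0.5 N and velocity of joint sash above 0.005 m/s), for 0.1 s.
At the end, for the whole second after the job is handed in: The window stands still with the underside of its lip within 8 mm of the height of the pointer (z of lip_edge in the frame of mark between -0.008 and 0.008 m and velocity of joint sash between -0.005 and 0.005 m/s); the robot touches nothing.
It fails at once if the jar, sanding block, glue bottle or bowl is moved by more than 20 mm (distance of any of jar, sanding_block, glue_bottle, bowl from where it was at the start of the episode above 0.02 m).
It fails at once if the lip is pinched: the fingers press on its top and its underside at once (contact force between the fingers and sash_c0 above 1.5 N and contact force between the fingers and sash_c1 above 1.5 N).
It fails at once if the window is flung (faster than 0.4 m/s) (velocity of joint sash above 0.4 m/s).
It also fails if it takes over 42 s, if anything falls off the work surface, if the arm or the gripper's body presses on something with over 40 N, if the wrist force passes 120 N, or if a joint passes its speed limit or range.

## Working session

There is one attempt and no reset: what is moved stays moved. The work goes in short steps, Python scripts to look and compute and a tool call to move; the robot and the scene stay as the last step left them, time stands still between calls to the robot, and variables do not carry over. Pictures are saved under pics/ and viewed, and the job is handed in when it is done.

Besides the shell and the picture viewer there is one more tool, called after ">>>" as name(argument=value, ...), one argument or row to a line, values as JSON. send_rows: Moves the arm, as the interface text tells. Its arguments: {"type":"object","properties":{"commands":{"type":"array","items":{"type":"array"}}},"required":["commands"]}

```bash
mkdir -p pics; ls; python3 - <<'E'
from plant import sensors, snapshot, order, ctrl
import cv2,numpy as np
print(sensors.get_obs())
for n in("side","top"):
    s=snapshot(n); cv2.imwrite(f"pics/{n}0.png",s["color"]); np.savez(f"{n}0.npz",**{k:s[k] for k in s})
    print(n,s["mtx"],s["xyz"],s["attitude"])
E
```

```text
pics
{'clock': 0.0, 'joint_pos': array([-6.06705425e+01,  2.05906200e+01,  6.33604964e-01, -1.86783558e-02,
       -7.01343740e+01, -1.65082577e+01]), 'qvel': array([ 0.02695222,  0.01479283,  0.02217685, -0.02957365,  0.04032356,
       -0.07040805]), 'tau': array([ 7.57156317e-05, -5.82728899e+01,  2.93047071e+01,  6.99722975e+00,
        7.13873509e-03, -1.38826963e-04]), 'tool_pos': array([ 0.14966575, -0.65770741,  0.22563513]), 'orientation': array([-1.79990864e+02, -9.26116080e-02,  1.02814831e+02]), 'force': array([-0.13718607,  0.07032797, -0.07711651]), 'moment': array([ 0.04174958, -0.00994257,  0.01692964]), 'opening': 0.08775464424559623}
side [[489.24793881   0.         255.1698392 ]
 [  0.         489.24793881 183.93728572]
 [  0.           0.           1.        ]] [0.30711455 0.75943541 1.30632198] [-144.52178949    0.7085191  -157.86593182]
top [[375.5112621    0.         253.91191744]
 [  0.         375.5112621  191.47147597]
 [  0.           0.           1.        ]] [0.55655061 0.03522971 1.15679437] [-176.35144375    1.49021377  -90.50882439]
```

View pics/side0.png

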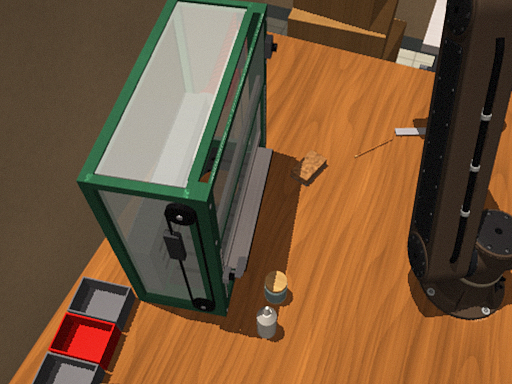

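View pics/top0.png

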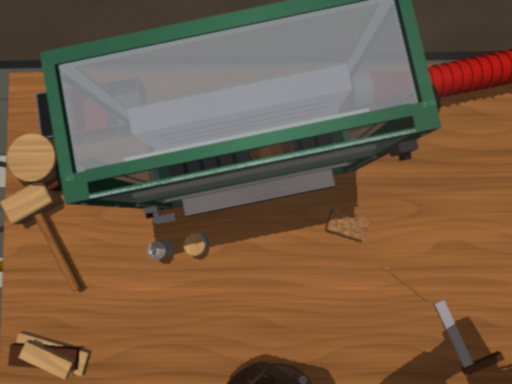

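The side view shows the cabinet, with the lip at about (250,210) and the clamp and pointer near (232,270). In the top view the lip runs from (184,205) to (334,178) and the clamp is at (160,213). I'll zoom in and deproject.

```bash
cat > h.py <<'E'
import numpy as np,cv2
from scipy.spatial.transform import Rotation as R
def world(s,u,v,z=None):
    if z is None: z=float(s["z_map"][int(v),int(u)])
    r=np.linalg.inv(s["mtx"])@[u,v,1]*z
    return s["xyz"]+R.from_euler("xyz",s["attitude"],degrees=True).as_matrix()@r
def cloud(s):
    h,w=s["z_map"].shape; u,v=np.meshgrid(np.arange(w),np.arange(h)); z=s["z_map"].astype(float)
    p=np.stack([u,v,np.ones_like(u)],-1)@np.linalg.inv(s["mtx"]).T*z[...,None]
    return p@R.from_euler("xyz",s["attitude"],degrees=True).as_matrix().T+s["xyz"]
def load(n): return dict(np.load(n))
def proj(s,p):
    M=R.from_euler("xyz",s["attitude"],degrees=True).as_matrix()
    q=s["mtx"]@(M.T@(np.asarray(p)-s["xyz"])); return q[:2]/q[2]
E
python3 - <<'E'
from h import *
a=load("side0.npz");b=load("top0.npz")
A=a["color"][225:320,195:295];B=b["color"][165:265,130:240]
A=cv2.resize(A,None,fx=6,fy=6,interpolation=cv2.INTER_CUBIC);B=cv2.resize(B,None,fx=6,fy=6,interpolation=cv2.INTER_CUBIC)
cv2.imwrite("pics/sz.png",np.clip(A*1.8,0,255));cv2.imwrite("pics/tz.png",np.clip(B*1.8,0,255))
for (u,v) in [(190,207),(220,200),(260,192),(300,185),(330,178),(85,190),(430,115),(160,210),(168,217),(152,211),(195,244),(158,250),(347,225)]: print("top",u,v,world(b,u,v).round(3))
for (u,v) in [(232,273),(240,268),(250,230),(266,160),(276,280),(267,320),(312,165)]: print("side",u,v,world(a,u,v).round(3))
E
```

```text
top 190 207 [0.582 0.238 0.126]
top 220 200 [0.6   0.155 0.124]
top 260 192 [0.621 0.045 0.124]
top 300 185 [ 0.639 -0.065  0.124]
top 330 178 [ 0.658 -0.148  0.124]
top 85 190 [0.599 0.315 0.577]
top 430 115 [ 0.71  -0.225  0.576]
top 160 210 [0.576 0.356 0.002]
top 168 217 [0.555 0.276 0.215]
top 152 211 [0.57  0.313 0.227]
top 195 244 [0.477 0.232 0.085]
top 158 250 [0.464 0.327 0.122]
top 347 225 [ 0.526 -0.211  0.034]
side 232 273 [0.561 0.318 0.232]
side 240 268 [0.552 0.292 0.218]
side 250 230 [0.591 0.139 0.131]
side 266 160 [ 0.641 -0.111  0.125]
side 276 280 [0.477 0.234 0.09 ]
side 267 320 [0.456 0.353 0.114]
side 312 165 [ 0.519 -0.214  0.034][ WARN:0@0.691] global loadsave.cpp:1063 imwrite_ Unsupported depth image for selected encoder is fallbacked to CV_8U.
```

View pics/sz.png

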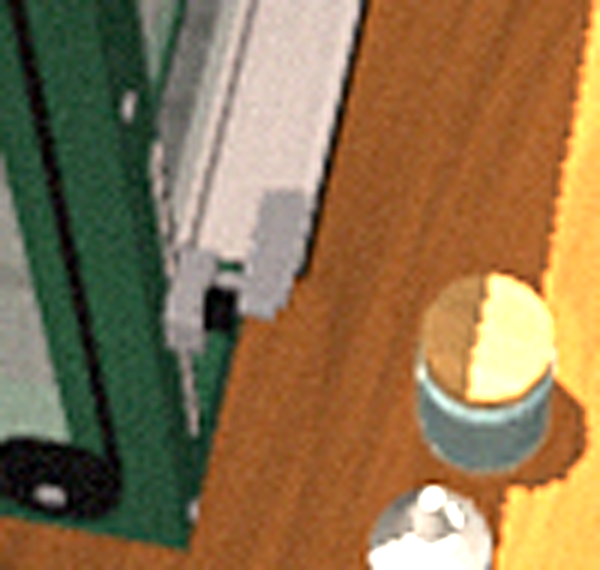

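View pics/tz.png

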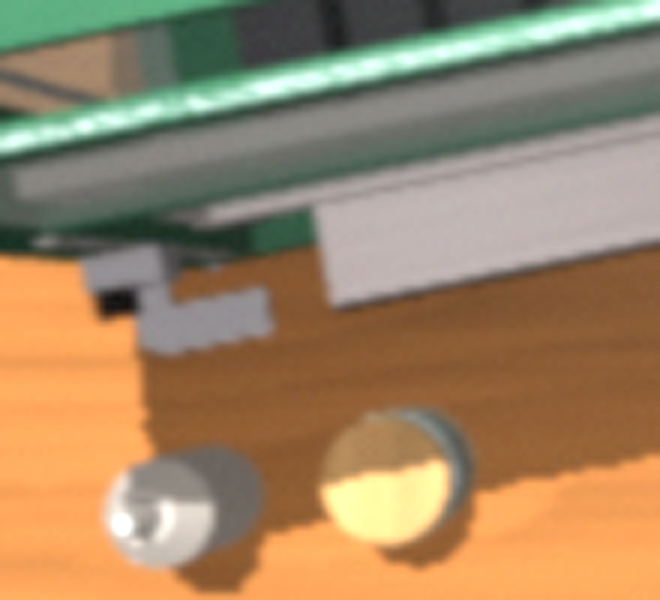

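```bash
python3 - <<'E'
from h import *
a=load("side0.npz");b=load("top0.npz")
for n,s in(("side",a),("top",b)):
    P=cloud(s); x,y,z=P[...,0],P[...,1],P[...,2]
    # lip
    t=np.radians(11.1)
    m=(abs(z-.125)<.008)&(x>.5)&(x<.72)&(y>-.17)&(y<.26)&(s["z_map"]>0)
    from scipy import ndimage as nd
    l,k=nd.label(m); i=np.argmax(np.bincount(l.ravel())[1:])+1; m=l==i
    Q=P[m]; r=cv2.minAreaRect(Q[:,:2].astype(np.float32)); print(n,"lip",m.sum(),"z",np.percentile(Q[:,2],[5,50,95]).round(4),r, cv2.boxPoints(r).round(3).tolist())
    m=(z>.19)&(z<.3)&(y>.2)&(y<.36)&(x>.5)&(x<.585)
    v,u=np.where(m)
    ex=np.array([np.cos(t),np.sin(t)]);ey=np.array([-np.sin(t),np.cos(t)])
    for uu,vv in zip(u,v): print(uu,vv,s["color"][vv,uu].tolist(),P[vv,uu].round(4), "c:",(P[vv,uu,:2]@ex).round(4),(P[vv,uu,:2]@ey).round(4)) if (uu+vv)%2==0 else 0
E
```

```text
side lip 2119 z [0.1209 0.1256 0.1301] ((0.6217519044876099, 0.04685835540294647), (0.05126107856631279, 0.42970556020736694), 10.8917875289917) [[0.5559999942779541, 0.2529999911785126], [0.6370000243186951, -0.16899999976158142], [0.6880000233650208, -0.1589999943971634], [0.6060000061988831, 0.2630000114440918]]
222 256 [54, 56, 63] [0.5843 0.3134 0.2958] c: 0.6337 0.1951
240 256 [99, 105, 115] [0.5649 0.2614 0.2155] c: 0.6046 0.1477
242 256 [95, 99, 107] [0.5594 0.2611 0.219 ] c: 0.5993 0.1486
239 257 [87, 87, 93] [0.566  0.265  0.2158] c: 0.6064 0.1511
241 257 [81, 84, 89] [0.5615 0.2629 0.2154] c: 0.6016 0.1499
243 257 [80, 82, 87] [0.5563 0.2623 0.218 ] c: 0.5964 0.1503
245 257 [88, 93, 101] [0.5518 0.2603 0.2176] c: 0.5916 0.1492
222 258 [57, 60, 67] [0.5835 0.3159 0.291 ] c: 0.6334 0.1977
240 258 [85, 85, 90] [0.5622 0.2674 0.2176] c: 0.6032 0.1542
242 258 [83, 82, 86] [0.5576 0.2655 0.2176] c: 0.5983 0.1532
244 258 [88, 87, 91] [0.5524 0.2651 0.2206] c: 0.5931 0.1538
246 258 [95, 99, 103] [0.5484 0.2619 0.2177] c: 0.5886 0.1514
221 259 [66, 71, 70] [0.5846 0.3191 0.2909] c:
[... 25198 characters left out ...]
8 0.2886 0.2156] c: 0.5902 0.1783
165 221 [77, 76, 80] [0.5448 0.2826 0.2194] c: 0.589 0.1724
167 221 [76, 77, 83] [0.5447 0.2783 0.2163] c: 0.5881 0.1682
169 221 [66, 70, 81] [0.5447 0.2728 0.218 ] c: 0.587 0.1628
154 222 [72, 75, 82] [0.5425 0.3116 0.2149] c: 0.5923 0.2013
156 222 [79, 78, 82] [0.5425 0.3047 0.2213] c: 0.591 0.1945
158 222 [82, 80, 83] [0.5424 0.3011 0.2161] c: 0.5902 0.191
160 222 [76, 76, 81] [0.5423 0.2966 0.214 ] c: 0.5893 0.1867
162 222 [74, 75, 80] [0.5423 0.2907 0.2171] c: 0.5881 0.1809
164 222 [68, 71, 79] [0.5423 0.2853 0.2185] c: 0.5871 0.1756
157 223 [71, 73, 79] [0.5399 0.3037 0.2157] c: 0.5883 0.1941
159 223 [69, 71, 80] [0.5399 0.2983 0.217 ] c: 0.5872 0.1888
```

The pointer's top is at z ≈ 0.216, so its lower face is at about 0.212. The lip's top is at about 0.125, so its underside is at about 0.115. Cabinet yaw is about 10.9° and the lip's front mid-edge is near (0.594, 0.047). Next I'll see what ctrl offers.

```bash
python3 - <<'E'
from plant import sensors, snapshot, order, ctrl
for o in(ctrl,sensors,order): print([(k,getattr(o,k)) for k in dir(o) if not k.startswith('_')])
from h import *
import math
t=np.radians(10.9)
d=[load("top0.npz"),load("side0.npz")]
# cork position etc. top view objects in cabinet frame
o=np.array([.5945,.047])+.04*np.array([np.cos(t),np.sin(t)]); print("cab origin",o)
for n,p in(("jar",(.477,.233)),("glue",(.46,.335)),("block",(.522,-.212))):
    q=np.array(p)-o; print(n,[q@[np.cos(t),np.sin(t)],q@[-np.sin(t),np.cos(t)]])
E
```

```text
[('PlanningError', <class 'plant.PlanningError'>), ('grasp_offset', 0.0188)]
[('get_obs', <function make.<locals>.<lambda> at 0x7f03976ec5e0>)]
[('close_job', <function connect.<locals>.done at 0x7f0397663740>)]
cab origin [0.63377835 0.05456382]
jar [np.float64(-0.12020839634571237), np.float64(0.20486303511285078)]
glue [np.float64(-0.11761395927658297), np.float64(0.3082374463387162)]
block [np.float64(-0.16016772640487398), np.float64(-0.24061788697161177)]
```

>>> send_rows(
  commands=[
    [1, [0.08, 0.16, 0.02], [0, 0, -0.003]],
    [1, [0.08, 0.16, 0.02], [0, 0, -0.002]],
    [1, [0.08, 0.16, 0], [0, 0, 0]],
    [1, [0.08, 0.16, 0], [0, 0, 0]],
    [1, [0.08, 0.16, 0], [0, 0, 0]],
    [1, [0.08, 0.16, 0], [0, 0, 0]],
    [1, [0.08, 0.16, 0], [0, 0, 0]],
    [1, [0.08, 0.16, 0], [0, 0, 0]],
    [1, [0.08, 0.16, 0], [0, 0, 0]],
    [1, [0.08, 0.16, 0], [0, 0, 0]],
    [1, [0.08, 0.16, 0], [0, 0, 0]],
    [1, [0.08, 0.16, 0], [0, 0, 0]],
  ],
)

```text
clock: 1.3
tool_pos: [0.3899, -0.1613, 0.2296]
orientation: [-179.9, -0.6, 100.4]
force: [1.5, -0.2, -0.3]
opening: 0.0014
```

>>> send_rows(
  commands=[
    [1, [0.09, 0.16, 0], [0, 0, 0]],
    [1, [0.09, 0.16, 0], [0, 0, 0]],
    [1, [0.09, 0.16, 0], [0, 0, 0]],
    [1, [0.09, 0.16, 0], [0, 0, 0]],
    [1, [0.09, 0.16, 0], [0, 0, 0.001]],
    [1, [0, 0, 0], [0.004, -0.02, 0]],
    [1, [0, 0, 0], [0.004, -0.02, 0]],
    [1, [0, 0, 0], [0.004, -0.02, 0]],
    [1, [0, 0, 0], [0.004, -0.02, 0]],
    [1, [0, 0, 0], [0.004, -0.02, 0]],
  ],
)

```text
clock: 2.3
tool_pos: [0.5175, 0.0574, 0.2366]
orientation: [144.8, -1.4, 102.2]
force: [-136.9, -38.8, -190.4]
opening: 0.0004
```

```bash
cat >> h.py <<'E'
def st():
    from plant import sensors
    o=sensors.get_obs(); M=R.from_euler("xyz",o["orientation"],degrees=True).as_matrix()
    t=np.radians(10.9); C=np.array([[np.cos(t),np.sin(t),0],[-np.sin(t),np.cos(t),0],[0,0,1]])
    p=o["tool_pos"]-[.634,.055,0]
    print("t",round(o["clock"],2),"q",o["joint_pos"].round(1),"tcp",o["tool_pos"].round(4),"cab",(C@p).round(4),"F",o["force"].round(1),"\nx",(C@M[:,0]).round(3),"z",(C@M[:,2]).round(3),"elev",np.degrees(np.arcsin(M[2,2])).round(1))
E
python3 -c "
from h import *
st()"
```

```text
t 2.3 q [  30.3  -14.4  -58.3   38.2  -15.1 -143. ] tcp [0.5175 0.0574 0.2366] cab [-0.1139  0.0244  0.2366] F [-136.9  -38.8 -190.4] 
x [-0.022  0.999  0.024] z [ 0.576  0.032 -0.817] elev -54.8
```

```bash
python3 - <<'E'
from h import *
from plant import snapshot
for n in("side","top"):
    s=snapshot(n); cv2.imwrite(f"pics/{n}1.png",s["color"])
st()
cv2.imwrite("pics/both1.png",np.hstack([cv2.resize(cv2.imread(f"pics/{n}1.png"),(400,300)) for n in("side","top")]))
E
```

```text
t 2.4 q [  30.   -14.5  -57.9   38.6  -15.  -142.8] tcp [0.5225 0.0583 0.244 ] cab [-0.1089  0.0243  0.244 ] F [ 0.4 -1.8 -1. ] 
x [-0.025  0.999  0.022] z [ 0.586  0.032 -0.81 ] elev -54.1
```

View pics/side1.png

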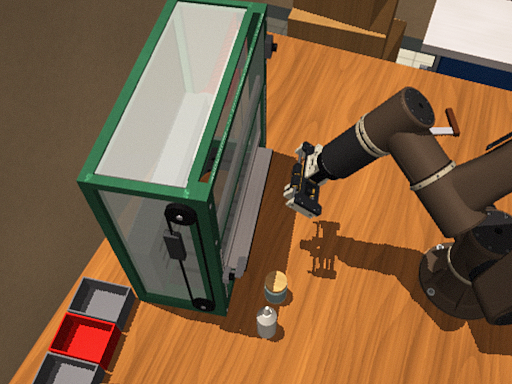

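View pics/top1.png

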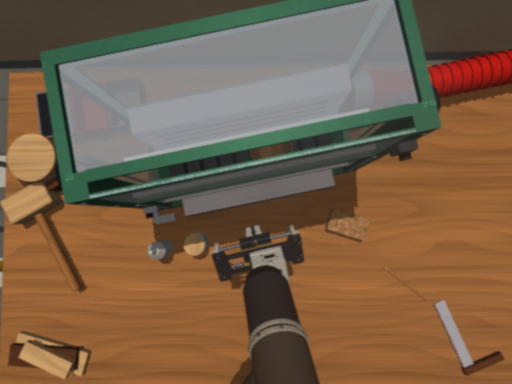

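```bash
cat > fk.py <<'E'
import numpy as np
from scipy.spatial.transform import Rotation as R
def rot(a,d): return R.from_rotvec(np.radians(d)*np.eye(3)["xyz".index(a)]).as_matrix()
def ori(q,s4=1,s6=1):
    return rot('z',q[0])@rot('y',q[1])@rot('y',-q[2])@rot('x',s4*q[3])@rot('y',-q[4])@rot('x',s6*q[5])
E
python3 - <<'E'
from fk import *
from h import st
from plant import sensors
o=sensors.get_obs(); M=R.from_euler("xyz",o["orientation"],degrees=True).as_matrix()
q0=[-60.671,20.546,0.682,0,-70.136,-16.507]; M0=R.from_euler("xyz",[-179.99,-.0926,102.81],degrees=True).as_matrix()
for s4 in(1,-1):
  for s6 in(1,-1):
    T=ori(q0,s4,s6).T@M0; T1=ori(o["joint_pos"],s4,s6).T@M
    print(s4,s6,T.round(2).tolist(), np.degrees(R.from_matrix(T.T@T1).magnitude()))
E
```

```text
1 1 [[-0.0, 0.0, 1.0], [0.55, 0.84, 0.0], [-0.84, 0.55, -0.0]] 177.3868597304766
1 -1 [[-0.0, 0.0, 1.0], [0.0, 1.0, -0.0], [-1.0, 0.0, -0.0]] 77.21325510623794
-1 1 [[-0.0, 0.0, 1.0], [0.55, 0.84, 0.0], [-0.84, 0.55, -0.0]] 107.39066081849617
-1 -1 [[-0.0, 0.0, 1.0], [0.0, 1.0, -0.0], [-1.0, 0.0, -0.0]] 0.09390722019920336
```

The large force reading was a dynamic jolt as the wrist passed its singularity. The arm is free of everything, and the force is back to about 1 N. The joint model fits orientation to 0.1°, so I'll back out gently and collect poses to fit the link lengths.

>>> send_rows(
  commands=[
    [1, [0, 0, 0.02], [-0.001, 0.006, 0]],
    [1, [-0.01, 0, 0.04], [-0.002, 0.01, 0]],
    [1, [-0.01, 0, 0.04], [-0.002, 0.012, 0]],
    [1, [-0.01, 0, 0.04], [-0.002, 0.012, 0]],
    [1, [0, 0, 0.04], [-0.002, 0.012, 0]],
    [1, [0, 0, 0.02], [-0.001, 0.006, 0]],
  ],
)

```text
clock: 3.0
tool_pos: [0.5042, 0.0578, 0.2891]
orientation: [167.0, -2.5, 102.0]
force: [-0.2, -0.0, -1.2]
opening: 0.0002
```

```bash
cat >> fk.py <<'E'
def log():
    from plant import sensors
    o=sensors.get_obs()
    open("log.txt","a").write(" ".join(map(str,[*o["joint_pos"],*o["tool_pos"]]))+"\n")
def Arow(q):
    B=rot('z',q[0]);S=B@rot('y',q[1]);E=S@rot('y',-q[2]);T=ori(q,-1,-1)
    return np.column_stack([B[:,0],B[:,2],S[:,0],S[:,2],E[:,0],E[:,2],T[:,0]])
E
python3 - <<'E'
from fk import *; from h import st
open("log.txt","w").write("-60.6705425 20.5906200 0.633604964 -0.0186783558 -70.1343740 -16.5082577 0.14966575 -0.65770741 0.22563513\n30.0 -14.5 -57.9 38.6 -15.0 -142.8 .5225 .0583 .244\n")
log(); st()
E
```

```text
t 3.0 q [  30.1   -6.   -24.4    2.   -58.4 -109.3] tcp [0.5042 0.0578 0.2891] cab [-0.127   0.0273  0.2891] F [-0.2 -0.  -1.2] 
x [-0.02   0.999  0.043] z [ 0.225  0.046 -0.973] elev -76.7
```

>>> send_rows(
  commands=[
    [1, [0, 0, 0.06], [0.004, 0, 0]],
    [1, [0, 0, 0.1], [0.01, 0, 0]],
    [1, [0, 0, 0.1], [0.012, 0, 0]],
    [1, [0, 0, 0.1], [0.012, 0, 0]],
    [1, [0, 0, 0.06], [0.006, 0, 0]],
  ],
)

```text
clock: 3.5
tool_pos: [0.5001, 0.0625, 0.3906]
orientation: [164.4, -18.7, 103.2]
force: [0.6, -1.6, -0.3]
opening: 0.0005
```

```bash
python3 -c "
from fk import *; from h import st
log(); st()"
```

```text
t 3.5 q [ 15.   -6.6  -6.7 -18.2 -73.8 -91.7] tcp [0.5001 0.0625 0.3906] cab [-0.1301  0.0327  0.3906] F [ 0.6 -1.6 -0.3] 
x [-0.038  0.946  0.321] z [ 0.256  0.319 -0.912] elev -65.8
```

>>> send_rows(
  commands=[
    [1, [0, -0.06, 0.06], [-0.004, 0, 0]],
    [1, [0, -0.1, 0], [-0.01, -0.005, 0]],
    [1, [0, -0.1, 0], [-0.012, -0.01, 0]],
    [1, [0, -0.1, 0], [-0.012, -0.01, 0]],
    [1, [0, -0.06, 0], [-0.006, 0, 0]],
  ],
)

```text
clock: 4.0
tool_pos: [0.4986, -0.0449, 0.4038]
orientation: [159.6, -1.1, 104.1]
force: [0.0, 0.0, 0.5]
opening: 0.0004
```

```bash
cat > fit.py <<'E'
from fk import *
def fit(p=True):
    D=np.loadtxt("log.txt"); A=np.vstack([np.column_stack([Arow(r[:6]),rot('z',r[0])[:,1]]) for r in D]); b=D[:,6:].ravel()
    x,res,rk,sv=np.linalg.lstsq(A,b,rcond=1e-3)
    if p: print("a1 h a2 L1 L2 e L3 d",x.round(4),"maxres",abs(A@x-b).max().round(4),rk,sv.round(2))
    return x
E
python3 -c "
from fk import *; from h import st
log(); st()
from fit import fit; fit()"
```

```text
t 4.0 q [ 17.5 -12.8 -16.3   0.2 -66.1 -93.7] tcp [ 0.4986 -0.0449  0.4038] cab [-0.1518 -0.0725  0.4038] F [0.  0.  0.5] 
x [-0.056  0.998  0.019] z [ 0.347  0.037 -0.937] elev -69.6
a1 h a2 L1 L2 e L3 d [ 0.1252  0.1324  0.07    0.5373  0.2636  0.0473  0.3443 -0.1807] maxres 0.0248 8 [4.4  3.82 2.24 0.69 0.56 0.3  0.3  0.25]
```

>>> send_rows(
  commands=[
    [1, [0, 0, 0], [0.006, 0, 0]],
    [1, [0, 0, 0], [0.012, -0.01, 0]],
    [1, [0, 0, 0], [0.015, -0.01, 0]],
    [1, [0, 0, 0], [0.015, 0, 0]],
    [1, [0, 0, 0], [0.015, 0, 0]],
    [1, [0, 0, 0], [0.006, 0, 0]],
  ],
)

```text
clock: 4.6
tool_pos: [0.494, -0.0379, 0.3999]
orientation: [145.3, -24.2, 107.4]
force: [0.8, 0.3, -0.5]
opening: 0.0005
```

```bash
python3 -c "
from fk import *; from h import st
log(); st()"
```

```text
t 4.6 q [-11.7  -9.5  -8.7 -37.1 -71.3 -62.5] tcp [ 0.494  -0.0379  0.3999] cab [-0.155  -0.0648  0.3999] F [ 0.8  0.3 -0.5] 
x [-0.104  0.906  0.409] z [ 0.527  0.399 -0.75 ] elev -48.6
```

>>> send_rows(
  commands=[
    [1, [0, 0, -0.1], [0, 0, 0]],
    [1, [0, 0, -0.16], [0, 0, 0]],
    [1, [0.06, 0, -0.16], [0, 0, 0]],
    [1, [0.1, 0, -0.1], [0, 0, 0]],
  ],
)

```text
clock: 5.0
tool_pos: [0.5329, -0.0382, 0.2683]
orientation: [145.0, -24.4, 107.5]
force: [1.0, 0.8, 0.2]
opening: 0.0003
```

```bash
cat > fit.py <<'E'
from fk import *
def cols(q):
    B=rot('z',q[0]);S=B@rot('y',q[1]);E=S@rot('y',-q[2]);G=E@rot('x',-q[3]);F=G@rot('y',-q[4])
    return np.column_stack([B[:,0],B[:,2],S[:,0],S[:,2],E[:,0],E[:,2],F[:,0],B[:,1],F[:,2],G[:,1]])
def fit(p=True):
    D=np.loadtxt("log.txt"); A=np.vstack([cols(r[:6]) for r in D]); b=D[:,6:].ravel()
    for k in (8,9,10):
        x=np.linalg.lstsq(A[:,:k],b,rcond=1e-6)[0]
        if p: print("a1 h a2 L1 L2 e L3 d",x.round(4),"res",abs(A[:,:k]@x-b).reshape(-1,3).max(1).round(4),len(b))
    return x
E
python3 -c "
from fk import *; from h import st
log(); st()
from fit import fit; fit()"
```

```text
t 5.0 q [-12.5  -0.7 -16.3 -42.6 -58.9 -50. ] tcp [ 0.5329 -0.0382  0.2683] cab [-0.1169 -0.0724  0.2683] F [1.  0.8 0.2] 
x [-0.104  0.905  0.413] z [ 0.531  0.402 -0.746] elev -48.2
a1 h a2 L1 L2 e L3 d [ 0.1511  0.1471  0.066   0.534   0.2353  0.0199  0.3658 -0.1694] res [0.0293 0.0203 0.0239 0.0198 0.0585 0.0338 0.0964] 21
a1 h a2 L1 L2 e L3 d [ 0.1459  0.1492  0.0557  0.5368  0.2353  0.0213  0.3755 -0.1711  0.0134] res [0.0293 0.0161 0.0223 0.02   0.059  0.0347 0.0972] 21
a1 h a2 L1 L2 e L3 d [ 1.000e-04  1.988e-01  4.000e-04  6.015e-01  4.626e-01  2.000e-04
  3.783e-01  1.000e-04  4.000e-04 -1.919e-01] res [0.     0.0001 0.0002 0.0001 0.0001 0.0001 0.0001] 21
```

```bash
cat > ik.py <<'E'
from fk import *
from scipy.optimize import least_squares
X=np.array([0,.1988,0,.6015,.4626,0,.3783,0,0,-.1919])
LO=np.array([-176.03,-82.01,-58.28,-173.87,-174.79,-173.66]);HI=np.array([176.03,121.73,71.71,95.51,-.11,173.66])
from fit import cols
TT=np.array([[0,0,1],[0,1,0],[-1,0,0]],float)
t=np.radians(10.9); CX=np.array([np.cos(t),np.sin(t),0]);CY=np.array([-np.sin(t),np.cos(t),0]);O=np.array([.634,.055,0])
def fk(q): return cols(q)@X, ori(q,-1,-1)@TT
def goal(e,yaw=0,roll=0):  # elevation e below horizontal, yaw rel. cabinet, roll about tool z
    a=np.radians(yaw);x=np.cos(a)*CX+np.sin(a)*CY;y=-np.sin(a)*CX+np.cos(a)*CY
    z=np.cos(np.radians(e))*x-np.sin(np.radians(e))*[0,0,1]*np.ones(3)
    return np.column_stack([y,np.cross(z,y),z])@rot('z',roll)
def ik(p,M,q0):
    def f(q):
        a,B=fk(q); return np.r_[(a-p)*10,R.from_matrix(B@M.T).as_rotvec()*3]
    r=least_squares(f,np.clip(q0,LO+.5,HI-.5),bounds=(LO+.3,HI-.3),x_scale=30)
    return r.x,np.abs(r.fun).max()
def joints(q):
    E=rot('z',q[0])@rot('y',q[1]);F=E@rot('y',-q[2]);G=F@rot('x',-q[3])
    s=np.array([0,0,.1988]);e=s+E[:,2]*.6015;w=e+F[:,0]*.4626;v=w-G[:,1]*.1919
    return s,e,w,v
E
python3 - <<'E'
from ik import *
rng=np.random.default_rng(0)
for yaw in(-30,-15,0,15,30):
  for e in(0,15,30,45):
    for roll in (0,180):
      out=[]
      for zz in(.09,.21):
        p=O+CX*(-.02)+[0,0,zz]; S=[]
        for k in range(25):
          q,r=ik(p,goal(e,yaw,roll),rng.uniform(LO,HI))
          if r<1e-3 and not any(np.abs(q-s).max()<1 for s in S): S.append(q)
        out.append([(s.round(0).astype(int).tolist(),[round(float(j[2]),2) for j in joints(s)[1:]]) for s in S])
      if out[0] and out[1]: print(yaw,e,roll,"LOW",out[0],"HIGH",out[1])
E
```

```text
Traceback (most recent call last):
  File "ik.py", line 11, in goal
    z=np.cos(np.radians(e))*x-np.sin(np.radians(e))*[0,0,1]*np.ones(3)
                              ~~~~~~~~~~~~~~~~~~~~~^~~~~~~~
TypeError: can't multiply sequence by non-int of type 'numpy.float64'
```

```bash
sed -i 's/\*\[0,0,1\]\*np.ones(3)/*np.array([0,0,1.])/' ik.py
cat > scan.py <<'E'
from ik import *
rng=np.random.default_rng(0)
for yaw in(-30,0,30):
  for e in(0,15,30):
    for roll in (0,180):
      out=[]
      for zz in(.09,.21):
        p=O+CX*(-.02)+[0,0,zz]; S=[]
        for k in range(25):
          q,r=ik(p,goal(e,yaw,roll),rng.uniform(LO,HI))
          if r<1e-3 and not any(np.abs(q-s).max()<1 for s in S): S.append(q)
        out.append([(s.round(0).astype(int).tolist(),[round(float(j[2]),2) for j in joints(s)[1:]]) for s in S])
      if out[0] and out[1]: print(yaw,e,roll,"LOW",out[0],"\n    HIGH",out[1])
E
time python3 scan.py
```

```text
0 0 0 LOW [([-35, 67, -50, -130, -109, 111], [0.43, 0.02, 0.09])] 
    HIGH [([-37, 40, -55, -132, -93, 94], [0.66, 0.2, 0.21])]
0 0 180 LOW [([-35, 67, -50, -130, -109, -69], [0.43, 0.02, 0.09])] 
    HIGH [([-37, 40, -55, -132, -93, -86], [0.66, 0.2, 0.21])]
0 15 0 LOW [([-36, 45, -54, -135, -81, 97], [0.62, 0.17, 0.19])] 
    HIGH [([-31, 13, -48, -128, -55, 66], [0.79, 0.38, 0.31])]
0 15 180 LOW [([-36, 45, -54, -135, -81, -83], [0.62, 0.17, 0.19])] 
    HIGH [([-31, 13, -48, -128, -55, -114], [0.79, 0.38, 0.31])]
0 30 0 LOW [([-26, 21, -45, -129, -42, 68], [0.76, 0.34, 0.28])] 
    HIGH [([-2, -1, -31, -90, -11, 7], [0.8, 0.56, 0.4])]
0 30 180 LOW [([-26, 21, -45, -129, -42, -112], [0.76, 0.34, 0.28])] 
    HIGH [([-2, -1, -31, -90, -11, -173], [0.8, 0.56, 0.4])]
30 0 0 LOW [([-37, 50, -27, -102, -87, 78], [0.58, 0.13, 0.09])] 
    HIGH [([-36, 32, -29, -101, -84, 62], [0.71, 0.3, 0.21])]
30 0 180 LOW [([-37, 50, -27, -102, -87, -102], [0.58, 0.13, 0.09])] 
    HIGH [([-36, 32, -29, -101, -84, -118], [0.71, 0.3, 0.21])]
30 15 0 LOW [([-33, 36, -28, -98, -69, 63], [0.69, 0.27, 0.19])] 
    HIGH [([-30, 19, -26, -92, -66, 42], [0.77, 0.44, 0.31])]
30 15 180 LOW [([-33, 36, -28, -98, -69, -117], [0.69, 0.27, 0.19])] 
    HIGH [([-30, 19, -26, -92, -66, -138], [0.77, 0.44, 0.31])]
30 30 0 LOW [([-22, 23, -25, -87, -51, 40], [0.75, 0.41, 0.28])] 
    HIGH [([-17, 9, -21, -75, -49, 16], [0.79, 0.56, 0.4])]
30 30 180 LOW [([-22, 23, -25, -87, -51, -140], [0.75, 0.41, 0.28])] 
    HIGH [([-17, 9, -21, -75, -49, -164], [0.79, 0.56, 0.4])]
real	1m55.640s
user	1m52.234s
sys	0m0.248s
```

```bash
cat > plan.py <<'E'
from ik import *
from scipy.spatial.transform import Slerp
from plant import sensors
def cur():
    o=sensors.get_obs(); return o["joint_pos"],o["tool_pos"],R.from_euler("xyz",o["orientation"],degrees=True).as_matrix()
def seg(q,p0,M0,p1,M1,n):
    S=Slerp([0,1],R.from_matrix([M0,M1]))
    for k in range(1,n+1):
        f=k/n; q2,r=ik(p0+(p1-p0)*f,S(f).as_matrix(),q)
        print(k,q2.round(1),"dq",np.abs(q2-q).max().round(1),"r",round(r,4),"z",[round(float(j[2]),2) for j in joints(q2)[1:]]); q=q2
    return q
E
python3 - <<'E'
from plan import *
q,p,M=cur(); G=goal(15,10)
P=O+CX*-.12+CY*.02+[0,0,.27]
rv=R.from_matrix(G@M.T).as_rotvec(); print("shift m",(P-p).round(3),"units",((P-p)/.25).round(3),"rot deg",np.degrees(rv).round(1),"turn units",(rv/2/np.pi).round(4))
q=seg(q,p,M,P,G,10)
P2=O+CX*-.09+CY*.02+[0,0,.085]; print("down",((P2-P)/.25).round(3)); q=seg(q,P,G,P2,G,5)
P3=O+CX*-.02+CY*.02+[0,0,.085]; print("in",((P3-P2)/.25).round(3)); q=seg(q,P2,G,P3,G,3)
P4=P3+[0,0,.12]; q=seg(q,P3,G,P4,G,4)
E
```

```text
shift m [-0.021  0.09   0.002] units [-0.082  0.36   0.007] rot deg [ -9.2 -44.8  -5.3] turn units [-0.0254 -0.1245 -0.0146]
1 [-11.9  -2.9 -19.3 -44.9 -54.3 -46.6] dq 4.5 r 0.0 z [0.8, 0.67, 0.54]
2 [-11.4  -5.1 -22.2 -47.7 -49.9 -42.6] dq 4.4 r 0.0 z [0.8, 0.66, 0.53]
3 [-11.1  -7.1 -24.9 -51.1 -45.9 -37.8] dq 4.8 r 0.0 z [0.8, 0.65, 0.51]
4 [-11.4  -8.7 -27.4 -55.5 -42.4 -31.8] dq 6.0 r 0.0 z [0.79, 0.65, 0.5]
5 [-12.5  -9.9 -29.6 -61.1 -40.  -24.2] dq 7.6 r 0.0 z [0.79, 0.64, 0.48]
6 [-14.9 -10.7 -31.7 -68.  -39.  -14.6] dq 9.6 r 0.0 z [0.79, 0.62, 0.46]
7 [-18.7 -10.8 -33.9 -76.  -40.   -3.1] dq 11.4 r 0.0 z [0.79, 0.61, 0.44]
8 [-23.5 -10.4 -36.5 -84.3 -42.9   9.3] dq 12.5 r 0.0 z [0.79, 0.59, 0.42]
9 [-28.7  -9.1 -39.8 -92.1 -47.3  22.1] dq 12.8 r 0.0 z [0.79, 0.56, 0.39]
10 [-33.8  -6.9 -43.5 -99.  -53.   34.8] dq 12.8 r 0.0 z [0.8, 0.52, 0.37]
down [ 0.118  0.023 -0.74 ]
1 [ -37.5    1.7  -46.5 -104.   -58.    48. ] dq 13.2 r 0.0 z [0.8, 0.45, 0.33]
2 [ -40.4   12.   -49.2 -108.4  -63.3   61.8] dq 13.8 r 0.0 z [0.79, 0.38, 0.29]
3 [ -42.5   23.6  -51.3 -112.1  -68.7   75.5] dq 13.8 r 0.0 z [0.75, 0.3, 0.26]
4 [ -43.7   35.5  -52.5 -114.9  -74.2   88.1] dq 12.6 r 0.0 z [0.69, 0.23, 0.22]
5 [ -44.    46.5  -52.5 -117.   -79.    98.3] dq 11.0 r 0.0 z [0.61, 0.16, 0.18]
in [0.275 0.053 0.   ]
1 [ -40.8   44.3  -50.6 -119.4  -77.4   94.4] dq 3.9 r 0.0 z [0.63, 0.17, 0.18]
2 [ -37.8   42.5  -48.6 -121.6  -75.6   91. ] dq 3.4 r 0.0 z [0.64, 0.18, 0.18]
3 [ -35.1   41.2  -46.5 -123.5  -73.7   88. ] dq 3.0 r 0.0 z [0.65, 0.19, 0.18]
1 [ -34.3   34.2  -46.1 -122.3  -69.6   81.5] dq 7.0 r 0.0 z [0.7, 0.24, 0.21]
2 [ -33.2   27.2  -45.1 -120.5  -65.2   74.3] dq 7.3 r 0.0 z [0.73, 0.29, 0.24]
3 [ -31.7   20.4  -43.6 -118.3  -60.7   66.4] dq 7.8 r 0.0 z [0.76, 0.35, 0.27]
4 [ -29.9   14.   -41.7 -115.5  -56.1   58.2] dq 8.2 r 0.0 z [0.78, 0.4, 0.3]
```

>>> send_rows(
  commands=[
    [1, [-0.004, 0.018, 0], [-0.0013, -0.006, -0.0007]],
    [1, [-0.004, 0.018, 0], [-0.0013, -0.006, -0.0007]],
    [1, [-0.004, 0.018, 0], [-0.0013, -0.006, -0.0007]],
    [1, [-0.004, 0.018, 0], [-0.0013, -0.006, -0.0007]],
    [1, [-0.004, 0.018, 0], [-0.0013, -0.006, -0.0007]],
    [1, [-0.004, 0.018, 0], [-0.0013, -0.006, -0.0007]],
    [1, [-0.004, 0.018, 0], [-0.0013, -0.006, -0.0007]],
    [1, [-0.004, 0.018, 0], [-0.0013, -0.006, -0.0007]],
    [1, [-0.004, 0.018, 0], [-0.0013, -0.006, -0.0007]],
    [1, [-0.004, 0.018, 0], [-0.0013, -0.006, -0.0007]],
  ],
)

```text
clock: 6.0
tool_pos: [0.5176, 0.0177, 0.2517]
orientation: [125.6, -13.7, 111.8]
force: [0.2, -0.7, 0.8]
opening: 0.0
```

```bash
cat > go.py <<'E'
from plan import *; from h import st
import sys
x,y,z=map(float,sys.argv[1:4]); st()
q,p,M=cur(); G=goal(15,10); P=O+CX*x+CY*y+[0,0,z]
rv=R.from_matrix(G@M.T).as_rotvec(); print("units",((P-p)/.25).round(4),"turn",(rv/2/np.pi).round(4))
q=seg(q,p,M,P,G,3)
print("w,v cab",[((j-O)@np.c_[CX,CY]).round(3) for j in joints(q)[2:]])
E
python3 go.py -.12 .02 .27
```

```text
t 6.0 q [-11.6  -8.9 -30.5 -61.6 -39.8 -24. ] tcp [0.5176 0.0177 0.2517] cab [-0.1213 -0.0146  0.2517] F [ 0.2 -0.7  0.8] 
x [-0.184  0.954  0.237] z [ 0.772  0.29  -0.566] elev -34.5
units [-0.0209  0.1369  0.0731] turn [-0.0143 -0.0669 -0.0094]
1 [-16.6 -10.1 -33.7 -73.5 -39.3  -6.9] dq 17.1 r 0.0 z [0.79, 0.61, 0.44]
2 [-24.9  -9.6 -37.8 -87.  -44.1  13.7] dq 20.7 r 0.0 z [0.79, 0.57, 0.4]
3 [-33.8  -6.9 -43.5 -99.  -53.   34.8] dq 21.1 r 0.0 z [0.8, 0.52, 0.37]
w,v cab [array([-0.421, -0.144]), array([-0.48 , -0.043])]
```

>>> send_rows(
  commands=[
    [1, [-0.002, 0.012, 0.007], [-0.0012, -0.0057, -0.0008]],
    [1, [-0.002, 0.012, 0.007], [-0.0012, -0.0057, -0.0008]],
    [1, [-0.002, 0.012, 0.007], [-0.0012, -0.0057, -0.0008]],
    [1, [-0.002, 0.012, 0.007], [-0.0012, -0.0057, -0.0008]],
    [1, [-0.002, 0.012, 0.007], [-0.0012, -0.0057, -0.0008]],
    [1, [-0.002, 0.012, 0.007], [-0.0012, -0.0057, -0.0008]],
    [1, [-0.002, 0.012, 0.007], [-0.0012, -0.0057, -0.0008]],
    [1, [-0.002, 0.012, 0.007], [-0.0012, -0.0057, -0.0008]],
    [1, [-0.002, 0.012, 0.007], [-0.0012, -0.0057, -0.0008]],
    [1, [-0.002, 0.012, 0.007], [-0.0012, -0.0057, -0.0008]],
    [1, [-0.002, 0.012, 0.007], [-0.0012, -0.0057, -0.0008]],
    [1, [-0.002, 0.012, 0.007], [-0.0012, -0.0057, -0.0008]],
  ],
)

```text
clock: 7.2
tool_pos: [0.5082, 0.0656, 0.272]
orientation: [103.4, 0.3, 111.4]
force: [0.2, 1.4, -0.2]
opening: 0.0005
```

```bash
python3 go.py -.09 .02 .085
```

```text
t 7.2 q [ -34.5   -6.6  -45.3 -101.3  -55.1   38.4] tcp [0.5082 0.0656 0.272 ] cab [-0.1215  0.0342  0.272 ] F [ 0.2  1.4 -0.2] 
x [-0.182  0.983 -0.005] z [ 0.957  0.176 -0.232] elev -13.4
units [ 0.1344 -0.0318 -0.7479] turn [-0.0008  0.0044 -0.0014]
1 [ -39.9    9.7  -49.6 -108.3  -63.5   60.3] dq 21.8 r 0.0 z [0.79, 0.39, 0.3]
2 [ -43.    28.8  -52.4 -113.6  -71.8   81.8] dq 21.5 r 0.0 z [0.73, 0.27, 0.24]
3 [ -44.    46.5  -52.5 -117.   -79.    98.3] dq 17.7 r 0.0 z [0.61, 0.16, 0.18]
w,v cab [array([-0.424, -0.232]), array([-0.45 , -0.043])]
```

>>> send_rows(
  commands=[
    [1, [0.011, -0.003, -0.03], [0, 0.0004, 0]],
    [1, [0.011, -0.003, -0.064], [0, 0.0004, 0]],
    [1, [0.011, -0.003, -0.064], [0, 0.0004, 0]],
    [1, [0.011, -0.003, -0.064], [0, 0.0004, 0]],
    [1, [0.011, -0.003, -0.064], [0, 0.0004, 0]],
    [1, [0.011, -0.003, -0.064], [0, 0.0004, 0]],
    [1, [0.011, -0.003, -0.064], [0, 0.0004, 0]],
    [1, [0.011, -0.003, -0.064], [0, 0.0004, 0]],
    [1, [0.011, -0.003, -0.064], [0, 0.0004, 0]],
    [1, [0.011, -0.003, -0.064], [0, 0.0004, 0]],
    [1, [0.011, -0.003, -0.064], [0, 0.0004, 0]],
    [1, [0.011, -0.003, -0.05], [0, 0, 0]],
  ],
)

```text
clock: 8.4
tool_pos: [0.5464, 0.0553, 0.0891]
orientation: [104.1, 0.0, 110.8]
force: [0.5, -0.7, -0.3]
opening: 0.0002
```

```bash
python3 go.py -.02 .02 .085; python3 - <<'E'
from h import *
from plant import snapshot
for n in("side","top"):
    s=snapshot(n); cv2.imwrite(f"pics/{n}2.png",s["color"])
a=cv2.imread("pics/side2.png")[100:330,180:400];b=cv2.imread("pics/top2.png")[150:384,120:384]
cv2.imwrite("pics/b2.png",np.hstack([cv2.resize(x,(400,400)) for x in(a,b)]))
E
```

```text
t 8.4 q [ -43.8   46.1  -52.1 -117.   -79.5   97.6] tcp [0.5464 0.0553 0.0891] cab [-0.086   0.0168  0.0891] F [ 0.5 -0.7 -0.3] 
x [-0.171  0.985 -0.001] z [ 0.956  0.166 -0.244] elev -14.1
units [ 0.2569  0.0624 -0.0165] turn [-0.0007  0.0023  0.0004]
1 [ -40.7   44.3  -50.3 -119.4  -77.8   94.2] dq 3.4 r 0.0 z [0.63, 0.17, 0.18]
2 [ -37.8   42.5  -48.5 -121.6  -75.8   90.9] dq 3.2 r 0.0 z [0.64, 0.18, 0.18]
3 [ -35.1   41.2  -46.5 -123.5  -73.7   88. ] dq 2.9 r 0.0 z [0.65, 0.19, 0.18]
w,v cab [array([-0.345, -0.232]), array([-0.38 , -0.043])]
```

View pics/b2.png

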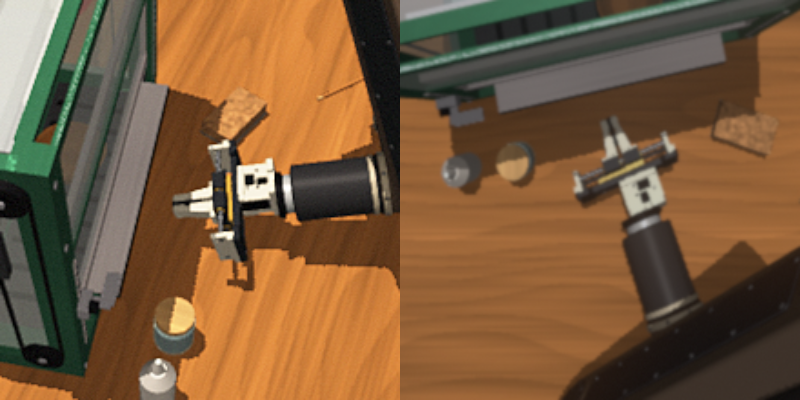

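The pictures show the shut fingers level, just in front of the lip and clear of the jar and the block. I'll slide them under the lip.

>>> send_rows(
  commands=[
    [1, [0.01, 0.003, -0.004], [0, 0, 0]],
    [1, [0.032, 0.008, -0.004], [0, 0, 0]],
    [1, [0.032, 0.008, -0.004], [0, 0.0005, 0]],
    [1, [0.032, 0.008, -0.004], [0, 0.0005, 0]],
    [1, [0.032, 0.008, -0.002], [0, 0.0005, 0]],
    [1, [0.032, 0.008, 0], [0, 0.0005, 0]],
    [1, [0.032, 0.008, 0], [0, 0, 0]],
    [1, [0.032, 0.008, 0], [0, 0, 0]],
    [1, [0.015, 0.004, 0], [0, 0, 0]],
    [1, [0, 0, 0], [0, 0, 0]],
  ],
)

```text
clock: 9.5
tool_pos: [0.6154, 0.0734, 0.0892]
orientation: [104.6, -0.0, 110.8]
force: [0.2, -0.4, 0.0]
opening: 0.0005
```

```bash
python3 -c "
from h import st; st()"
```

```text
t 9.5 q [ -34.4   40.6  -46.4 -124.2  -73.7   87.4] tcp [0.6154 0.0734 0.0892] cab [-0.0148  0.0216  0.0892] F [ 0.2 -0.4  0. ] 
x [-0.172  0.985  0.   ] z [ 0.953  0.166 -0.252] elev -14.6
```

>>> send_rows(
  commands=[
    [1, [0, 0, 0.012], [0, 0, 0]],
    [1, [0, 0, 0.012], [0, 0, 0]],
    [1, [0, 0, 0.012], [0, 0, 0]],
  ],
)

```text
clock: 9.8
tool_pos: [0.6145, 0.0735, 0.0972]
orientation: [104.7, -0.2, 110.8]
force: [1.6, 1.6, -4.9]
opening: 0.0008
```

>>> send_rows(
  commands=[
    [1, [0, 0, 0.012], [0, 0, 0]],
    [1, [0, 0, 0.012], [0, 0, 0]],
  ],
)

```text
clock: 10.0
tool_pos: [0.6139, 0.0732, 0.1022]
orientation: [104.9, -0.2, 110.7]
force: [1.7, 1.6, -5.2]
opening: 0.0006
```

>>> send_rows(
  commands=[
    [1, [0, 0, 0.012], [0, 0, 0]],
    [1, [0, 0, 0.012], [0, 0, 0]],
  ],
)

```text
clock: 10.2
tool_pos: [0.6136, 0.0731, 0.1081]
orientation: [105.0, -0.3, 110.7]
force: [2.1, 1.1, -5.2]
opening: 0.0004
```

>>> send_rows(
  commands=[
    [1, [0, 0, 0.012], [0, 0, 0]],
    [1, [0, 0, 0.012], [0, 0, 0]],
  ],
)

```text
clock: 10.4
tool_pos: [0.6135, 0.0731, 0.1145]
orientation: [105.1, -0.3, 110.7]
force: [2.3, 0.0, -4.9]
opening: 0.0003
```

Contact came at TCP z ≈ 0.097 with about 5 N, as expected. The window is rising with the fingers. I'll check the lip height by depth image before the bulk of the lift.

```bash
cat > lip.py <<'E'
from h import *
from plant import snapshot
t=np.radians(10.9);C=np.array([[np.cos(t),np.sin(t),0],[-np.sin(t),np.cos(t),0],[0,0,1]])
def meas(save=None):
  for n in("top","side"):
    s=snapshot(n); Q=(cloud(s)-[.634,.055,0])@C.T; x,y,z=Q[...,0],Q[...,1],Q[...,2]
    for nm,y0,y1,x0,x1 in(("lipL",.1,.19,-.035,-.003),("lipR",-.19,-.1,-.035,-.003),("ptr",.225,.265,-.05,-.025)):
        m=(x>x0)&(x<x1)&(y>y0)&(y<y1)&(z>.1)&(z<.3)
        print(n,nm,m.sum(),np.percentile(z[m],[10,50,90]).round(4) if m.sum() else "")
    if save: cv2.imwrite(f"pics/{n}{save}.png",s["color"])
  st()
if __name__=="__main__":
  import sys; meas(sys.argv[1] if len(sys.argv)>1 else None)
E
python3 lip.py
```

```text
top lipL 390 [0.1401 0.1423 0.1447]
top lipR 396 [0.1399 0.1424 0.1445]
top ptr 129 [0.2136 0.2161 0.218 ]
side lipL 323 [0.1414 0.1445 0.1473]
side lipR 246 [0.1412 0.1442 0.1478]
side ptr 126 [0.2141 0.2169 0.219 ]
t 10.5 q [ -33.7   34.   -46.1 -122.9  -69.5   81.2] tcp [0.6136 0.0731 0.1153] cab [-0.0166  0.0217  0.1153] F [ 0.6 -0.5 -2.6] 
x [-0.171  0.985  0.004] z [ 0.952  0.166 -0.258] elev -15.0
```

>>> send_rows(
  commands=[
    [1, [0, 0, 0.012], [0, 0, 0]],
    [1, [0, 0, 0.016], [0, 0, 0]],
    [1, [0, 0, 0.02], [0, 0, 0]],
    [1, [0, 0, 0.02], [0, 0, 0]],
    [1, [0, 0, 0.02], [0, 0, 0]],
    [1, [0, 0, 0.02], [0, 0, 0]],
    [1, [0, 0, 0.02], [0, 0, 0]],
    [1, [0, 0, 0.02], [0, 0, 0]],
    [1, [0, 0, 0.02], [0, 0, 0]],
    [1, [0, 0, 0.02], [0, 0, 0]],
    [1, [0, 0, 0.016], [0, 0, 0]],
    [1, [0, 0, 0.012], [0, 0, 0]],
  ],
)

```text
clock: 11.7
tool_pos: [0.6131, 0.0731, 0.1737]
orientation: [105.0, -0.2, 110.7]
force: [2.0, -0.5, -5.3]
opening: 0.0003
```

```bash
python3 lip.py
```

```text
top lipL 437 [0.1994 0.2017 0.2039]
top lipR 443 [0.1989 0.2013 0.2033]
top ptr 129 [0.2141 0.2159 0.2184]
side lipL 377 [0.2006 0.2033 0.2059]
side lipR 263 [0.2009 0.2034 0.2064]
side ptr 122 [0.2139 0.2167 0.2192]
t 11.8 q [ -31.3   20.5  -43.7 -119.   -60.6   66.6] tcp [0.6132 0.0732 0.1743] cab [-0.017   0.0218  0.1743] F [ 0.7 -1.2 -2. ] 
x [-0.171  0.985  0.003] z [ 0.952  0.166 -0.258] elev -15.0
```

>>> send_rows(
  commands=[
    [1, [0, 0, 0.012], [0, 0, 0]],
    [1, [0, 0, 0.012], [0, 0, 0]],
    [1, [0, 0, 0.012], [0, 0, 0]],
    [1, [0, 0, 0.012], [0, 0, 0]],
    [1, [0, 0, 0.012], [0, 0, 0]],
    [1, [0, 0, 0.012], [0, 0, 0]],
    [1, [0, 0, 0.006], [0, 0, 0]],
    [1, [0, 0, 0], [0, 0, 0]],
  ],
)

```text
clock: 12.6
tool_pos: [0.6127, 0.0732, 0.1942]
orientation: [105.1, -0.3, 110.7]
force: [1.8, -1.2, -4.8]
opening: 0.0008
```

```bash
python3 lip.py 3
```

```text
top lipL 458 [0.2201 0.222  0.224 ]
top lipR 467 [0.2197 0.2219 0.2241]
top ptr 130 [0.2141 0.2162 0.2183]
side lipL 382 [0.22   0.2229 0.2254]
side lipR 264 [0.2201 0.2233 0.2263]
side ptr 127 [0.2135 0.2167 0.2197]
t 12.7 q [ -30.1   16.1  -42.4 -117.1  -57.3   60.9] tcp [0.6127 0.0732 0.1941] cab [-0.0174  0.0219  0.1941] F [ 1.3 -1.1 -2.7] 
x [-0.17   0.985  0.005] z [ 0.951  0.166 -0.26 ] elev -15.1
```

The lip top stands 6 mm above the pointer top, which is the level condition (10 mm lip against 4 mm pointer). I'll lower the hand off and withdraw.

>>> send_rows(
  commands=[
    [1, [0, 0, -0.012], [0, 0, 0]],
    [1, [0, 0, -0.02], [0, 0, 0]],
    [1, [0, 0, -0.02], [0, 0, 0]],
    [1, [0, 0, -0.02], [0, 0, 0]],
    [1, [-0.02, -0.004, -0.02], [0, 0, 0]],
    [1, [-0.04, -0.008, 0], [0, 0, 0]],
    [1, [-0.06, -0.012, 0], [0, 0, 0]],
    [1, [-0.06, -0.012, 0], [0, 0, 0]],
    [1, [-0.06, -0.012, 0], [0, 0, 0]],
    [1, [-0.06, -0.012, 0], [0, 0, 0]],
    [1, [-0.03, -0.006, 0], [0, 0, 0]],
    [1, [0, 0, 0], [0, 0, 0]],
  ],
)

```text
clock: 13.9
tool_pos: [0.5235, 0.0578, 0.1697]
orientation: [104.9, -0.6, 110.8]
force: [1.2, 0.2, -0.0]
opening: 0.0007
```

```bash
python3 lip.py 4; python3 -c "
import cv2,numpy as np
cv2.imwrite('pics/b4.png',np.hstack([cv2.resize(cv2.imread(f'pics/{n}4.png'),(400,300)) for n in('side','top')]))
for n in('side','top'):
  print(n)
"
```

```text
top lipL 456 [0.2201 0.2219 0.2241]
top lipR 465 [0.2198 0.2219 0.2241]
top ptr 128 [0.2141 0.2165 0.2184]
side lipL 383 [0.2201 0.2229 0.2255]
side lipR 265 [0.2202 0.2231 0.2261]
side ptr 126 [0.2139 0.2166 0.2195]
t 14.0 q [ -42.2   20.3  -51.3 -111.1  -67.6   71.7] tcp [0.5245 0.0576 0.1699] cab [-0.107   0.0233  0.1699] F [0.4 0.5 0.8] 
x [-0.173  0.985  0.009] z [ 0.952  0.169 -0.256] elev -14.8
side
top
```

View pics/b4.png

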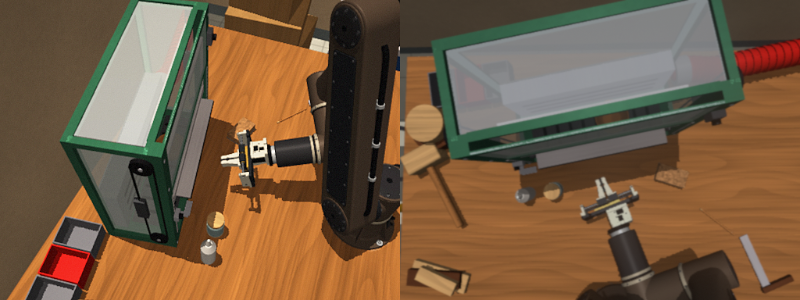

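The hand is clear of the lip, the window has stayed put and the jar, block and bottle are where they were. I'm handing in.

```bash
python3 -c "
from plant import order; print(order.close_job())"
```

```text
the job is handed in; nothing more can be done
None
```

The window now stands at the pointer, and I handed the job in at 14 s. One early force spike on the arm may still count as a failure.

- **What I did:** I pushed the window up about 97 mm with the shut fingertips under the lip, using roughly 5 N and never touching its top. Then I lowered the hand off and drew it back about 90 mm.
- **Height:** After withdrawal the lip's top was 5.4 mm (top camera) and 6.4 mm (side camera) above the pointer's top. Level means 6 mm, given a 10 mm lip and a 4 mm pointer, so the error is about 1 mm. Finger contact height put the underside 1–2 mm lower than that. All of these are well inside the 8 mm limit.
- **Hand and loose things:** The force reading was back to about zero with the hand clear. The jar, block and glue bottle look unmoved in both pictures. I did not check the bowl separately, but nothing went near it.
- **Force spike:** At 2.3 s, in free air and well before the lip, the arm jolted as the wrist passed near its singularity. The third joint reached the end of its range (−58.3° against a limit of −58.28°). The force reading hit about 137 N in x and 190 N in z for that one reading, then dropped to about 1 N by the next one, 0.1 s later. No contact was visible, but it is above the 120 N wrist force limit and I cannot tell whether it counts.

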